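Unlatch and slide back the blue heater cover

ROBOT

A 6-joint arm with a two-finger parallel gripper is mounted at the origin on the work surface. World frame = base frame: x ahead of the robot, y to its left, z up, the work surface at z = 0. Lengths are in m, angles in rad, forces in N, time in s.
With the tool pointing down it reaches from about 0.35 to 0.975 m from the base axis. Payload 4.9 kg.
Tool frame: the origin (TCP) lies at the very end of the fingers, on their centre line; the grasp point (between the pads) lies 19 mm behind it; z points along the fingers, y is the line along which they close (so a half turn about z gives the same grasp; the last joint's range is limited). The gripper opens to 85 mm and grips with 20 to 120 N. Pads are 22 mm wide; open, the fingers measure 114 mm over their backs; the gripper's body (76 mm by 85 mm) begins 54 mm behind the grasp point. The pads swing forward as they close: fully open they stand 13 mm farther back than shut.
Start: joints at [-1.383, 0.053, 1.613, -0, 1.476, -0.119], TCP at [0.189, -0.596, 0.231] pointing down, gripper open.
Joint ranges: [-3.01, 3.01], [-1.01, 2.22], [0.06, 2.58], [-1.02, 4.17], [0.09, 2.62], [-3.14, 3.14]. Speed limits (rad/s): [2.57, 2.57, 3.14, 3.14, 3.14, 3.14].

INTERFACE

Orientations are given as a rotation vector (axis times angle).
In Python, from station import ctrl, imaging gives the robot as it stands.
- The arm moves only by the tool play_rows, never from a script. Its argument "series" is a list of rows, each a list of 3 entries, a list of its own where there are three numbers: the opening, from 0 (shut) to 1 (fully open), then the shift along the tool's x, y, z each as a share of 0.05 m, from -1 to 1, then the turn, a rotation vector about the tool's x, y, z each as a share of 8 degrees, from -1 to 1. In form: [[grip, [dx, dy, dz], [ax, ay, az]], ...]. A call has 1 to 8 rows; each row shifts and turns the commanded pose from where the row before left it, along the tool's axes as they then stand; what a row does not reach is not made up. A row lasts 1/8 s, in which the tool goes at most 62.5 mm and 10.7 degrees, less where a joint would pass 70% of its speed; a pose out of reach is approached as far as the arm can. A call with a number of a shift or a turn outside -1 to 1 is refused whole. A call with a gripper value outside its range is refused whole. The fingers move at their own pace and stop on an object; "force" is the grip in N (left out, the last holds). Time passes only in rows, so rows that do not move let the fingers close. It gives the time, the measured TCP pose, the force, the opening and the grip force at its end, in the units of the state.
- ctrl.get_obs(): the state, without advancing time (a new reading comes with each control period).
- imaging.get_image(name): name is "side" or "top" or "wrist"; returns a dict with "color" (400x640x3 uint8, blue, green, red), "fx", "fy", "cx", "cy" (pixels), "D" ([k1, k2, p1, p2, k3] as OpenCV has them; the pictures are not rectified), "extrinsics" (4x4, takes a point from world to camera coordinates); the wrist camera has in their place "hand_eye" (4x4, takes a point from camera to tool coordinates, whose origin is the TCP and whose axes are the flange's). Camera axes: x right, y down, z forward; pixel columns grow to the right and rows downward; lengths in m; the calibration is good to about 2 mm. A picture is of the moment at which its call begins: read the wrist's pose just before it. There is no depth.
- ctrl.finish_job(): hands the job in; it is judged then, once.
The state is a dict: "t": time; "q": joint angles; "dq": joint speeds; "effort": joint torques, N m; "tool_pos": TCP position; "tool_rot": TCP orientation; "contact_force": force on the tool from outside, world axes, zero at the start; "wrist_torque": the same for the moment, N m; "opening": finger opening in m; "grip_force": force on a finger pad.
Only numpy, scipy, OpenCV 4.12 (cv2) and the standard library are available. Lean on these libraries where they do the work, as an engineer would, in place of code of your own. Each camera call takes 0.05 s, during which the arm holds its last target. There are 200 camera calls.

TASK

Uncover the tubes in the heater with the blue cover: press its red snap tab right down into the deck, then push the released blue cover straight back along its guides until it reaches the rear stop. Do it all with the fingertips: pick nothing up, keep the cover flat on the deck, and leave the heater with the yellow cover shut and latched and the other things where they are.

Things in the scene. Friction and masses are not known exactly. Their poses are not given: they have to be found in the camera images.
- heater_blue: white dry-block tube heater with the blue cover, fixed, 270 (x) x 136 (y) mm; flat deck 70 mm above the bench. Origin: centre of underside; +x to its rear (roughly away from the robot). Tube wells at x -99 to -11 mm under the closed cover; bare parking deck with the red tab behind. Side guide rails 10 mm high, inner faces y = +-52 mm. This is the one to open.
- tab_blue (a joint): how far the blue heater's tab is pressed straight down, m: 0 = up (8 mm proud, cover locked), 0.008 = fully in, flush with the deck. Steady drag about 4 N, no return spring: it stays where it is left. The cover clears it once it stands under 3 mm proud.
- tab_blue_top (a point): centre of the top of the blue heater's red snap tab: a bar 62 mm long (heater x) x 26 mm wide in the middle of the deck, right behind the closed cover, standing 8 mm above the deck; point at x = +30 mm, y = 0 in the heater's frame
- cover_blue: blue cover, loose, 0.15 kg, 100 x 100 mm, slides along heater x between the rails (2 mm play). Origin: centre of underside, axes as the heater's. 8 mm plate on 3 mm runners (top 11 mm above deck); along its front edge an upright rib 10 x 70 mm, top 29 mm above deck. Closed: x = -55 mm in the heater's frame, rear edge 3 mm before the tab; against the rear stop: x = +68 mm.
- cover_blue_rib (a point): centre of the front face of the blue cover's upright rib, 20 mm above the deck; its outward normal is the heater's -x; pushing here towards the heater's +x slides the cover back (drag 1 to 2 N)
- heater_yellow: white dry-block tube heater with the yellow cover, fixed, 270 (x) x 136 (y) mm; flat deck 70 mm above the bench. Origin: centre of underside; +x to its rear (roughly away from the robot). Tube wells at x -99 to -11 mm under the closed cover; bare parking deck with the red tab behind. Side guide rails 10 mm high, inner faces y = +-52 mm. It is the same as the blue one; the two may stand either way round. Leave it shut.
- tab_yellow (a joint): how far the yellow heater's tab is pressed straight down, m: 0 = up (8 mm proud, cover locked), 0.008 = fully in, flush with the deck. Steady drag about 4 N, no return spring: it stays where it is left. The cover clears it once it stands under 3 mm proud.
- cover_yellow: yellow cover, loose, 0.15 kg, 100 x 100 mm, slides along heater x between the rails (2 mm play). Origin: centre of underside, axes as the heater's. 8 mm plate on 3 mm runners (top 11 mm above deck); along its front edge an upright rib 10 x 70 mm, top 29 mm above deck. Closed: x = -55 mm in the heater's frame, rear edge 3 mm before the tab; against the rear stop: x = +68 mm.
- apron_blue (a point): middle of the free apron of the blue heater's deck, in front of the cover: x = -120 mm in the heater's frame, deck height. The apron is 30 mm long (x -135 to -105 mm), open to the front, with only two 8 mm high corner stops (|y| over 40 mm): room for a fingertip before the rib
- stop_blue (a point): middle of the front face of the blue heater's rear stop, at deck height: x = +118 mm in the heater's frame; the stop is a fixed bar 14 mm high, against which the pushed cover's rear edge comes to rest after a slide of 123 mm
- red_rack: red microtube rack, 110 x 190 x 45 mm, loose bystander; origin at the centre of its underside
- tip_box: white pipette-tip box with yellow insert, 85 x 120 x 73 mm high, loose bystander; origin at the centre of its underside
- cup: small clear measuring cup, 64 mm across, 65 mm high, loose bystander; origin at the centre of its underside
- tube: standing clear sample tube with blue cap, 29 mm across, 115 mm high, loose bystander; origin at the centre of its underside
- timer: white bench timer, 70 x 70 x 22 mm, loose bystander; origin at the centre of its underside
Mind the look-alikes: they are no part of the job. There is more than one size of the cover_blue; the job needs the middle-sized.

How it is judged:
By the outcome, as a careful person would: the job done as asked, in the order asked, and still so for the second after the job is handed in, with the robot touching nothing.
It also fails if it takes over 38 s, if anything falls off the work surface, if the arm or the gripper's body presses on something with over 40 N, if the wrist force passes 120 N, or if a joint passes its speed limit or range.

## Working session

There is one attempt and no reset: what is moved stays moved. The work goes in short steps, Python scripts to look and compute and a tool call to move; the robot and the scene stay as the last step left them, time stands still between calls to the robot, and variables do not carry over. Pictures are saved under pics/ and viewed, at most 10 in all, crops included, and the job is handed in when it is done.

Besides the shell and the picture viewer there is one more tool, called after ">>>" by a JSON object that holds its "method" and its "body", one argument or row to a line. play_rows: Moves the arm, as the interface text tells. Shift numbers are shares of 0.05 m and turn numbers shares of 8 degrees, none past 1 either way. Its arguments: {"type":"object","properties":{"series":{"type":"array"},"force":{"type":"number"}},"required":["series"]}

```bash
mkdir -p pics; cat > h.py <<'E'
import numpy as np, cv2, pickle
from scipy.spatial.transform import Rotation as R
def load(n): return pickle.load(open(f'pics/{n}.pkl','rb'))
def ray(im,px,T=None):
    K=np.array([[im['fx'],0,im['cx']],[0,im['fy'],im['cy']],[0,0,1]])
    u=cv2.undistortPoints(np.array(px,float).reshape(-1,1,2),K,np.array(im['D'],float)).reshape(-1,2)
    d=np.c_[u,np.ones(len(u))]
    C=np.linalg.inv(np.array(im['extrinsics'])) if T is None else T
    return C[:3,3], d@C[:3,:3].T
def onplane(im,px,z,T=None):
    o,d=ray(im,px,T); return o+d*((z-o[2])/d[:,2])[:,None]
E
python3 - <<'E'
from station import ctrl,imaging
import cv2,pickle,numpy as np
for n in ['top','side']:
    im=imaging.get_image(n); pickle.dump(im,open(f'pics/{n}.pkl','wb')); cv2.imwrite(f'pics/{n}.png',im['color'])
    C=np.linalg.inv(np.array(im['extrinsics'])); print(n,C.round(3).tolist())
E
```

```text
top [[-0.006, -0.988, 0.155, 0.333], [-1.0, 0.004, -0.016, 0.028], [0.015, -0.155, -0.988, 1.272], [0.0, 0.0, 0.0, 1.0]]
side [[-0.926, -0.242, 0.29, 0.123], [-0.377, 0.572, -0.728, 0.984], [0.01, -0.784, -0.621, 0.925], [0.0, 0.0, 0.0, 1.0]]
```

View pics/top.png

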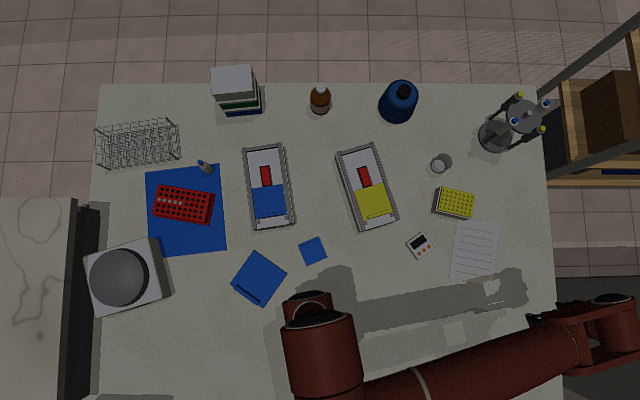

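View pics/side.png

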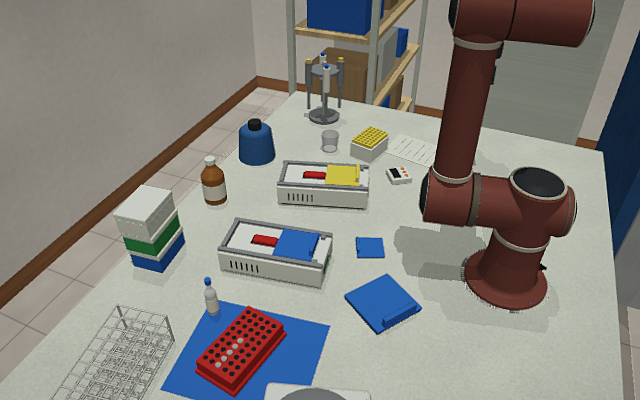

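The top view shows these candidates:
- Heater cover at (268,200), with its red tab at (266,175). This is the middle-sized blue cover and the one in the heater, so I choose it.
- Large loose blue cover at (258,278).
- Small loose blue cover at (313,250).
- Blue mat at (185,210).
- Yellow heater's tab at (364,176).

Next I'll measure and check the choice in one close crop.

```bash
cat > m.py <<'E'
from h import *
def masks(c):
    h=cv2.cvtColor(c,cv2.COLOR_BGR2HSV)
    red=cv2.inRange(h,(0,150,70),(8,255,255))|cv2.inRange(h,(172,150,70),(180,255,255))
    blue=cv2.inRange(h,(100,130,50),(125,255,255))
    return {'red':red,'blue':blue}
def blobs(m,box,amin=30):
    x0,y0,x1,y1=box; k=np.zeros_like(m);k[y0:y1,x0:x1]=m[y0:y1,x0:x1]
    n,l,s,c=cv2.connectedComponentsWithStats(k)
    return [(s[i,4],c[i],cv2.findContours((l==i).astype(np.uint8),cv2.RETR_EXTERNAL,cv2.CHAIN_APPROX_NONE)[0][0][:,0]) for i in range(1,n) if s[i,4]>=amin]
def rect(P): # min-area rectangle in metres
    (c,s,a)=cv2.minAreaRect((P[:,:2]*1000).astype(np.float32)); return np.round(c,1),np.round(s,1),round(a,1)
E
python3 - <<'E'
from m import *
for n,b in [('top',(240,145,295,225)),('side',(215,215,335,265))]:
    im=load(n);M=masks(im['color'])
    for k,z in [('red',.078),('blue',.081)]:
        for a,c,ct in blobs(M[k],b): print(n,k,a,c.round(1),onplane(im,[c],z).round(4),rect(onplane(im,ct,z)))
c=load('top')['color'][135:300,220:380]
cv2.imwrite('pics/crop.png',cv2.resize(c,None,fx=3.6,fy=3.6,interpolation=cv2.INTER_CUBIC))
from station import ctrl
o=ctrl.get_obs();print(o['t'],o['tool_pos'],o['tool_rot'],R.from_rotvec(o['tool_rot']).as_matrix().round(3).tolist())
E
```

```text
top red 144 [265.4 175.6] [[0.6016 0.178  0.078 ]] (array([601.7, 178. ]), array([60.7, 24.6]), 8.8)
top blue 944 [268.6 201. ] [[0.5185 0.166  0.081 ]] (array([518.7, 166.1]), array([98.7, 99.5]), 8.6)
side red 202 [264.6 239.8] [[0.6007 0.1793 0.078 ]] (array([601. , 179.3]), array([61.8, 31.9]), 9.2)
side blue 1068 [296.2 244.3] [[0.5176 0.166  0.081 ]] (array([519.1, 163.2]), array([ 99.6, 103.3]), 9.3)
0.1 [ 0.18863584 -0.59525379  0.23015956] [-3.10283029e+00 -4.79709500e-01  9.24206487e-05] [[0.953, 0.302, -0.0], [0.302, -0.953, 0.002], [0.0, -0.002, -1.0]]
```

View pics/crop.png

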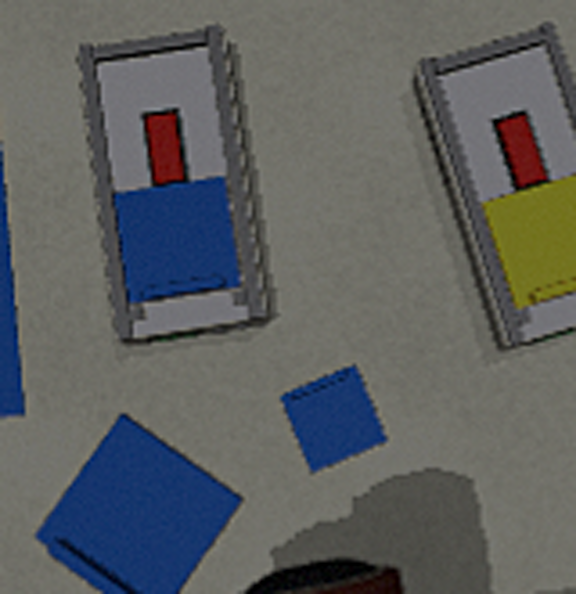

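The crop confirms it: the blue cover on the heater is latched by the red tab, while the two loose plates are look-alikes. Tab top is about (0.6013, 0.1785), and the heater is yawed about 8.7°. I'll close the fingers, align them and move to hover above the tab.

>>> {"method": "play_rows", "body": {
  "series": [
    [0,[0,0,0],[0,0,0.56]],
    [0,[0,0,0],[0,0,0.56]],
    [0,[0.7,-0.94,0],[0,0,0]],
    [0,[0.7,-0.94,0],[0,0,0]],
    [0,[0.7,-0.94,0],[0,0,0]],
    [0,[0.7,-0.94,0],[0,0,0]],
    [0,[0.7,-0.94,0],[0,0,0]],
    [0,[0.7,-0.94,0],[0,0,0]]
  ]
}}

```text
t: 1.1
tool_pos: [0.3545, -0.2836, 0.2309]
tool_rot: [-3.133, -0.235, -0.0]
contact_force: [1.3, -0.7, 0.9]
opening: 0.0004
grip_force: 0.0
```

>>> {"method": "play_rows", "body": {
  "series": [
    [0,[0.7,-0.94,0],[0,0,0]],
    [0,[0.7,-0.94,0],[0,0,0]],
    [0,[0.7,-0.94,0],[0,0,0]],
    [0,[0.7,-0.94,0],[0,0,0]],
    [0,[0.7,-0.94,0],[0,0,0]],
    [0,[0.7,-0.94,0],[0,0,0]],
    [0,[0.7,-0.94,0],[0,0,0]],
    [0,[0,0,0],[0,0,0]]
  ]
}}

```text
t: 2.1
tool_pos: [0.5475, 0.0796, 0.2303]
tool_rot: [-3.131, -0.244, 0.003]
contact_force: [-0.2, -0.7, -1.1]
opening: 0.0001
grip_force: 0.0
```

```bash
cat > w.py <<'E'
from m import *
from station import ctrl,imaging
def shot(name):
    o=ctrl.get_obs(); im=imaging.get_image('wrist'); cv2.imwrite(f'pics/{name}.png',im['color'])
    T=np.eye(4);T[:3,:3]=R.from_rotvec(o['tool_rot']).as_matrix();T[:3,3]=o['tool_pos']
    T=T@np.array(im['hand_eye']); M=masks(im['color'])
    print(o['t'],np.round(o['tool_pos'],4),'tool-x yaw',np.degrees(np.arctan2(*R.from_rotvec(o['tool_rot']).as_matrix()[[1,0],0])).round(2))
    for k,z in [('red',.078),('blue',.081)]:
        for a,c,ct in blobs(M[k],(0,0,640,400),600): print(k,a,c.round(0),rect(onplane(im,ct,z,T)))
E
python3 -c "from w import *; shot('w1')"
```

```text
2.1 [0.5475 0.0796 0.2303] tool-x yaw 8.91
red 1325 [232. 117.] (array([600.6, 176.8]), array([59.3, 23.9]), 8.6)
red 1084 [ 73. 136.] (array([536.4, 374.2]), array([124.5,  89. ]), 80.1)
red 4821 [ 43. 157.] (array([525.2, 389.1]), array([100.7,  90. ]), 80.4)
red 1085 [526. 167.] (array([ 598.1, -142.5]), array([60.5, 24.5]), 16.2)
blue 16169 [ 76. 160.] (array([531.7, 369. ]), array([241.8, 181.5]), 6.6)
blue 8060 [238. 195.] (array([513.9, 163.4]), array([107.4,  99.2]), 9.0)
blue 1259 [196. 297.] (array([362.6, 213.2]), array([ 34.3, 112.8]), 54.0)
```

View pics/w1.png

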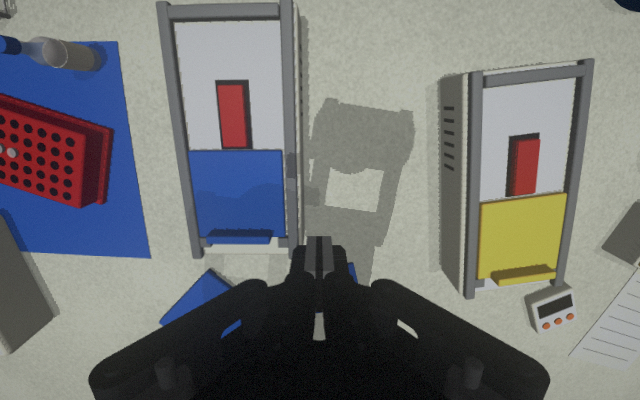

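The wrist view shows the blue heater's tab at (232,117) in front of the fingers, and the fingers are shut. It agrees with the earlier estimates at (0.601, 0.178). Next I'll move over the tab and down to just above it.

>>> {"method": "play_rows", "body": {
  "series": [
    [0,[0.68,-0.89,0],[0,0,0]],
    [0,[0.68,-0.89,0],[0,0,0]],
    [0,[0,0,0],[0,0,0]],
    [0,[0,0,0.9],[0,0,0]],
    [0,[0,0,0.9],[0,0,0]],
    [0,[0,0,0.8],[0,0,0]],
    [0,[0,0,0],[0,0,0]],
    [0,[0,0,0],[0,0,0]]
  ]
}}

```text
t: 3.15
tool_pos: [0.6018, 0.1738, 0.1032]
tool_rot: [-3.133, -0.234, -0.004]
contact_force: [-0.6, 0.3, 0.6]
opening: -0.0001
grip_force: 0.0
```

>>> {"method": "play_rows", "body": {
  "series": [
    [0,[0,-0.08,0],[0,0,0]],
    [0,[0,0,0.2],[0,0,0]],
    [0,[0,0,0.2],[0,0,0]],
    [0,[0,0,0],[0,0,0]],
    [0,[0,0,0],[0,0,0]]
  ]
}}

```text
t: 3.78
tool_pos: [0.6002, 0.1786, 0.081]
tool_rot: [3.133, 0.236, -0.001]
contact_force: [0.0, 0.1, 0.4]
opening: -0.0003
grip_force: 0.0
```

>>> {"method": "play_rows", "body": {
  "series": [
    [0,[0,0,0.06],[0,0,0]],
    [0,[0,0,0.06],[0,0,0]],
    [0,[0,0,0.06],[0,0,0]],
    [0,[0,0,0],[0,0,0]]
  ]
}}

```text
t: 4.28
tool_pos: [0.6008, 0.1787, 0.0726]
tool_rot: [-3.133, -0.236, -0.002]
contact_force: [0.2, 0.9, 2.4]
opening: -0.0002
grip_force: 1.2
```

>>> {"method": "play_rows", "body": {
  "series": [
    [0,[0,0,0.04],[0,0,0]],
    [0,[0,0,0.03],[0,0,0]],
    [0,[0,0,0],[0,0,0]]
  ]
}}

```text
t: 4.65
tool_pos: [0.6008, 0.1787, 0.0701]
tool_rot: [-3.133, -0.236, -0.001]
contact_force: [-2.9, -0.6, 8.7]
opening: 0.0003
grip_force: 4.2
```

>>> {"method": "play_rows", "body": {
  "series": [
    [0,[0,0,0.03],[0,0,0]],
    [0,[0,0,0.02],[0,0,0]],
    [0,[0,0,0],[0,0,0]]
  ]
}}

```text
t: 5.03
tool_pos: [0.6008, 0.1787, 0.07]
tool_rot: [3.132, 0.236, -0.0]
contact_force: [-8.8, -2.0, 19.2]
opening: -0.0
grip_force: 9.9
```

The tab bottomed out at z = 0.070, with force rising to 19 N. Next I'll lift and back off over the apron.

>>> {"method": "play_rows", "body": {
  "series": [
    [0,[0,0,-0.7],[0,0,0]],
    [0,[0,0,-0.8],[0,0,0]],
    [0,[0,0,0],[0,0,0]],
    [0,[-0.9,0,0],[0,0,0]],
    [0,[-0.9,0,0],[0,0,0]],
    [0,[-0.9,0,0],[0,0,0]],
    [0,[-0.7,0,0],[0,0,0]],
    [0,[0,0,0],[0,0,0]]
  ]
}}

```text
t: 6.02
tool_pos: [0.4294, 0.1528, 0.1389]
tool_rot: [3.132, 0.237, -0.005]
contact_force: [0.6, 0.4, 0.3]
opening: -0.0003
grip_force: 0.0
```

```bash
python3 - <<'E'
from w import *
shot('w2')
im=imaging.get_image('top');M=masks(im['color'])
cv2.imwrite('pics/t2.png',im['color'])
E
```

```text
6.025 [0.4294 0.1528 0.1389] tool-x yaw 8.64
red 7788 [48. 62.] (array([508. , 353.9]), array([79.5, 87. ]), 80.5)
blue 18621 [ 90. 144.] (array([473.4, 349.4]), array([149.8, 141.7]), 6.8)
blue 23329 [320.  83.] (array([516.5, 164.8]), array([102.6,  98.7]), 9.0)
blue 3456 [421. 259.] (array([402.3,  64.4]), array([55.9, 54.7]), 22.9)
blue 3305 [237. 273.] (array([348.5, 214.4]), array([ 50.1, 103.1]), 55.0)
```

View pics/w2.png

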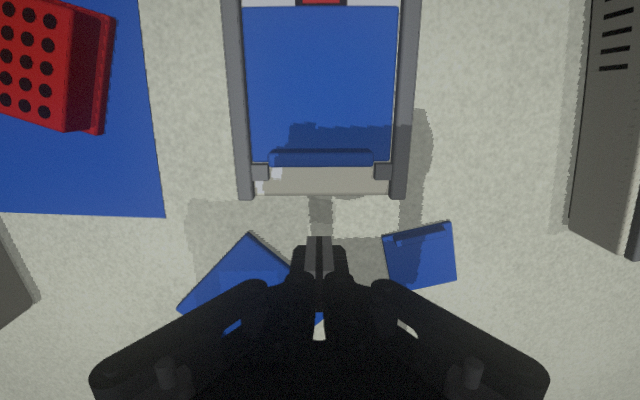

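The wrist view shows the fingers at (318,240) centred on the rib at (322,157), with the apron free. Next I'll go down to 10 mm above the deck and start pushing.

>>> {"method": "play_rows", "body": {
  "series": [
    [0,[0,0,0.6],[0,0,0]],
    [0,[0,0,0.58],[0,0,0]],
    [0,[0,0,0],[0,0,0]],
    [0,[0.2,0,0],[0,0,0]],
    [0,[0.2,0,0],[0,0,0]],
    [0,[0.15,0,0],[0,0,0]],
    [0,[0.1,0,0],[0,0,0]],
    [0,[0,0,0],[0,0,0]]
  ]
}}

```text
t: 7.12
tool_pos: [0.465, 0.1581, 0.0825]
tool_rot: [-3.133, -0.236, -0.002]
contact_force: [-0.1, -0.1, 0.6]
opening: 0.0001
grip_force: 0.0
```

>>> {"method": "play_rows", "body": {
  "series": [
    [0,[0.2,0,0],[0,0,0]],
    [0,[0.2,0,0],[0,0,0]],
    [0,[0.2,0,0],[0,0,0]]
  ]
}}

```text
t: 7.5
tool_pos: [0.4947, 0.1626, 0.0821]
tool_rot: [3.133, 0.236, -0.0]
contact_force: [-0.5, 0.2, -0.3]
opening: 0.0001
grip_force: 0.6
```

```bash
python3 -c "from w import *; shot('w3')"
```

```text
7.5 [0.4947 0.1626 0.0821] tool-x yaw 8.62
red 1665 [320.  16.] (array([612.2, 179.1]), array([13.8, 22.7]), 8.6)
red 5542 [ 30. 146.] (array([521.3, 326.3]), array([43.4, 91.1]), 79.3)
blue 24245 [ 72. 163.] (array([518.1, 323.9]), array([167.4, 103. ]), 6.7)
blue 40177 [321. 135.] (array([551.2, 169.4]), array([107.6,  98.7]), 8.6)
```

View pics/w3.png

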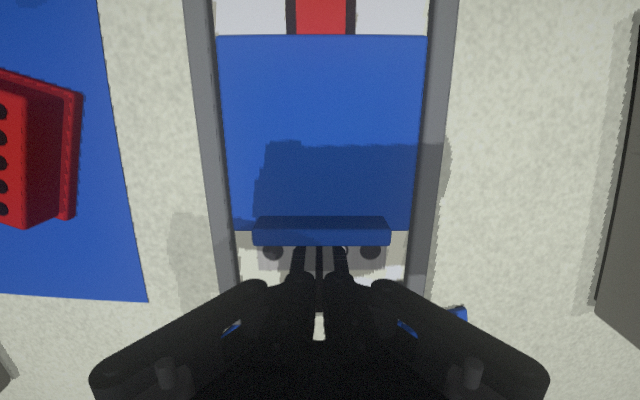

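The wrist view shows the rib at (321,230) against the fingertips, and the cover sliding flat over the pressed tab, square in its guides. I'll keep pushing.

>>> {"method": "play_rows", "body": {
  "series": [
    [0,[0.2,0,0],[0,0,0]],
    [0,[0.2,0,0],[0,0,0]],
    [0,[0.2,0,0],[0,0,0]],
    [0,[0.2,0,0],[0,0,0]],
    [0,[0.2,0,0],[0,0,0]],
    [0,[0.2,0,0],[0,0,0]],
    [0,[0.1,0,0],[0,0,0]],
    [0,[0.1,0,0],[0,0,0]]
  ]
}}

```text
t: 8.55
tool_pos: [0.5635, 0.1731, 0.0824]
tool_rot: [3.133, 0.236, -0.001]
contact_force: [-2.2, -0.9, 1.2]
opening: -0.0001
grip_force: 1.0
```

>>> {"method": "play_rows", "body": {
  "series": [
    [0,[0.08,0,0],[0,0,0]],
    [0,[0.08,0,0],[0,0,0]],
    [0,[0,0,0],[0,0,0]]
  ]
}}

```text
t: 8.93
tool_pos: [0.5717, 0.1743, 0.0824]
tool_rot: [-3.133, -0.236, -0.002]
contact_force: [-0.2, -0.3, 0.5]
opening: 0.0
grip_force: 0.0
```

>>> {"method": "play_rows", "body": {
  "series": [
    [0,[0.06,0,0],[0,0,0]],
    [0,[0.06,0,0],[0,0,0]],
    [0,[0.06,0,0],[0,0,0]],
    [0,[0,0,0],[0,0,0]]
  ]
}}

```text
t: 9.43
tool_pos: [0.5789, 0.1753, 0.0823]
tool_rot: [3.132, 0.236, -0.006]
contact_force: [-7.5, -1.6, 4.5]
opening: -0.0001
grip_force: 3.6
```

The cover has met the stop: force jumped to 7.5 N at the expected position. One small extra nudge to be sure, then I'll retreat and check.

>>> {"method": "play_rows", "body": {
  "series": [
    [0,[0.03,0,0],[0,0,0]],
    [0,[0,0,0],[0,0,0]]
  ]
}}

```text
t: 9.68
tool_pos: [0.5789, 0.1753, 0.0822]
tool_rot: [3.132, 0.236, -0.013]
contact_force: [-13.0, -2.5, 9.5]
opening: -0.0001
grip_force: 6.4
```

>>> {"method": "play_rows", "body": {
  "series": [
    [0,[-0.3,0,0],[0,0,0]],
    [0,[-0.6,0,0],[0,0,0]],
    [0,[-0.6,0,-0.4],[0,0,0]],
    [0,[-0.6,0,-0.7],[0,0,0]],
    [0,[-0.6,0,-0.7],[0,0,0]],
    [0,[-0.6,0,-0.7],[0,0,0]],
    [0,[0,0,0],[0,0,0]]
  ]
}}

```text
t: 10.55
tool_pos: [0.4193, 0.1514, 0.211]
tool_rot: [-3.132, -0.237, -0.014]
contact_force: [0.2, 0.6, -0.6]
opening: 0.0003
grip_force: 0.0
```

```bash
python3 - <<'E'
from w import *
shot('w4')
im=imaging.get_image('side');M=masks(im['color'])
for a,c,ct in blobs(M['blue'],(215,215,335,280)): print('side',a,c,rect(onplane(im,ct,.081)))
cv2.imwrite('pics/s4.png',im['color'])
p=np.array([571.3,173.5])+68*np.array([.9885,.1513]);print('expected cover',p)
E
```

```text
10.55 [0.4193 0.1514 0.211 ] tool-x yaw 8.64
red 9625 [73. 54.] (array([512.3, 398.9]), array([150.2,  89.8]), 80.4)
blue 18308 [109. 123.] (array([470.9, 387.9]), array([173.9, 199.5]), 6.8)
blue 2627 [403. 227.] (array([391.2,  56.3]), array([58.9, 58.7]), 22.5)
blue 4788 [255. 252.] (array([326.3, 207.2]), array([ 79.7, 108.5]), 55.4)
side 1033 [250.28267183 236.28460794] (array([640.2, 181.2]), array([101.2, 104.6]), 8.4)
expected cover [638.518  183.7884]
```

View pics/w4.png

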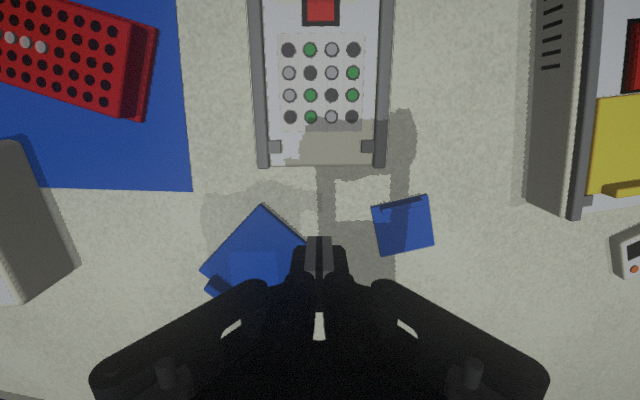

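View pics/s4.png

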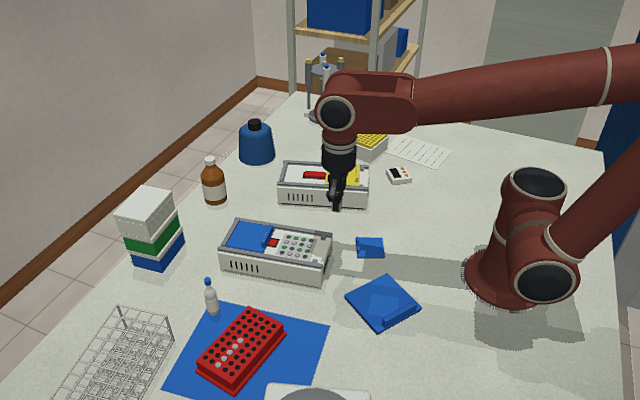

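The wells (wrist view, 320,83) are uncovered. The cover lies flat at the rear stop (side view, 250,236), within about 3 mm of where it should end up. The yellow heater is still shut and nothing else has moved, so I'm handing the job in.

```bash
python3 -c "from station import ctrl; print(ctrl.finish_job())"
```

```text
the job is handed in; nothing more can be done
None
```

The blue heater's tab is pressed flush and its cover slid flat back to the rear stop, uncovering the tubes; the yellow heater and the other things were left as they were, and the job was handed in with about 10.6 s on the clock.

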